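Warm a batch of silver boxes and zero the peak pointer

ROBOT

A 7-joint arm with a two-finger parallel gripper is mounted at the origin on the work surface. World frame = base frame: x ahead of the robot, y to its left, z up, the work surface at z = 0. Lengths are in m, angles in rad, forces in N, time in s.
With the tool pointing down it reaches from about 0.425 to 0.95 m from the base axis. Payload 4.7 kg.
Tool frame: the origin (TCP) lies at the very end of the fingers, on their centre line; the grasp point (between the pads) lies 19 mm behind it; z points along the fingers, y is the line along which they close (so a half turn about z gives the same grasp; the last joint's range is limited). The gripper opens to 85 mm and grips with 20 to 120 N. Pads are 22 mm wide; open, the fingers measure 114 mm over their backs; the gripper's body (76 mm by 85 mm) begins 54 mm behind the grasp point. The pads swing forward as they close: fully open they stand 13 mm farther back than shut.
Start: joints at [1.196, 0.469, -0.049, 1.532, 0.024, 1.141, -0.082], TCP at [0.229, -0.635, 0.231] pointing down, gripper open.
Joint ranges: [-2.59, 2.59], [-0.33, 1.99], [-1.39, 1.29], [0.1, 2.45], [-1.04, 4.18], [0.21, 1.99], [-2.66, 2.66]. Speed limits (rad/s): [2.57, 2.57, 3.14, 3.14, 3.14, 3.14, 3.14].

INTERFACE

Orientations are given as a rotation vector (axis times angle).
In Python, from bench import * gives the robot as it stands. The module is installed in compiled form; this text tells all that it offers.
- The arm moves only by the tool servo_tool, never from a script. Its argument "commands" is a list that holds one entry, the list of rows, each a list of 6 numbers: the shift along the world's x, y, z in units of 25 cm (1.0 is 25 cm), then the turn, a rotation vector about the world's x, y, z in units of 180 degrees (1.0 is 180 degrees). A call has 1 to 12 rows; each row is the pose to reach, as a shift and turn from the pose commanded when the call began, turning the shorter way round; what a row does not reach only later rows make up. A row lasts 1/10 s, in which the tool goes at most 50 mm and 8.59 degrees, less where a joint would pass 70% of its speed; a pose out of reach is approached as far as the arm can. A call with a number of a shift or a turn outside -1 to 1 is refused whole. A call with a gripper value outside its range is refused whole. "jaw" is the closure, from -1 (fully open) to 1 (shut), set as the call begins (left out, the last holds). The fingers move at their own pace and stop on an object; "squeeze" is the grip in N (left out, the last holds). Time passes only in rows, so rows that repeat a pose let the fingers close. It gives the time, the measured TCP pose, the force, the opening and the grip force at its end, in the units of the state.
- get_obs(): the state, without advancing time (a new reading comes with each control period).
- capture(name): name is "scene" or "side" or "wrist"; returns a dict with "frame" (480x640x3 uint8, blue, green, red), "fov_y" (degrees; the focal length in pixels is half the picture's height over the tangent of half this angle, whatever the lens; pixels are square), "cx", "cy" (the principal point, pixels), "D" ([k1, k2, p1, p2, k3] as OpenCV has them; the pictures are not rectified), "R" (3x3) and "t" (3): a world point X has camera coordinates R X + t; the wrist camera has in their place "mount" (4x4, takes a point from camera to tool coordinates, whose origin is the TCP and whose axes are the flange's). Camera axes: x right, y down, z forward; pixel columns grow to the right and rows downward; lengths in m; the calibration is good to about 2 mm. A picture is of the moment at which its call begins: read the wrist's pose just before it. There is no depth.
- finish_job(): hands the job in; it is judged then, once.
The state is a dict: "time": time; "joints": joint angles; "qd": joint speeds; "joint_torque": joint torques, N m; "tcp_pos": TCP position; "tcp_rot": TCP orientation; "wrist_force": force on the tool from outside, world axes, zero at the start; "ft_torque": the same for the moment, N m; "width": opening from 0.0 (shut) to 1.0 (fully open); "gripper_force": force on a finger pad.
Only numpy, scipy, OpenCV 4.12 (cv2) and the standard library are available. Lean on these libraries where they do the work, as an engineer would, in place of code of your own. Each camera call takes 0.05 s, during which the arm holds its last target. There are 200 camera calls.

TASK

Get the silversmith's warming plate ready for the next batch: stand every silver pill box upright on the floor of the tray while it waits at its bracketed loading place, gripping the boxes as lightly as you can because they dent. When all are in, slide the loaded tray by its bridge handle, never lifting it off the plate, until it stands squarely centred over the round heater mark. Only then turn the gauge's reset knob anticlockwise all the way back against its zero stop, and leave the other things on the bench alone.

Things in the scene. Friction and masses are not known exactly. Their poses are not given: they have to be found in the camera images.
- box1: one of up to five alike thin-walled silver pill boxes (some starts have fewer: None if absent): closed and round with a lid, 34 mm across, 20 mm high, about 50 g, standing upright on the bench. Origin: centre of its underside, z up. Rigid here, but a real one dents: fingers must press on it with less than 70 N in all (both pads summed)
- box2: one of up to five alike thin-walled silver pill boxes (some starts have fewer: None if absent): closed and round with a lid, 34 mm across, 20 mm high, about 50 g, standing upright on the bench. Origin: centre of its underside, z up. Rigid here, but a real one dents: fingers must press on it with less than 70 N in all (both pads summed)
- box3: one of up to five alike thin-walled silver pill boxes (some starts have fewer: None if absent): closed and round with a lid, 34 mm across, 20 mm high, about 50 g, standing upright on the bench. Origin: centre of its underside, z up. Rigid here, but a real one dents: fingers must press on it with less than 70 N in all (both pads summed)
- box4: one of up to five alike thin-walled silver pill boxes (some starts have fewer: None if absent): closed and round with a lid, 34 mm across, 20 mm high, about 50 g, standing upright on the bench. Origin: centre of its underside, z up. Rigid here, but a real one dents: fingers must press on it with less than 70 N in all (both pads summed)
- box5: one of up to five alike thin-walled silver pill boxes (some starts have fewer: None if absent): closed and round with a lid, 34 mm across, 20 mm high, about 50 g, standing upright on the bench. Origin: centre of its underside, z up. Rigid here, but a real one dents: fingers must press on it with less than 70 N in all (both pads summed)
- tray: low aluminium tray, 290 mm (x) by 110 mm (y), rim 10 mm high, 4 mm thick, floor 4 mm thick, about 0.5 kg. Origin: centre of its underside. At the start it stands on the plate on the load mark, its x along the plate's to 0.06 rad. A bridge handle crosses it at x = 0. The boxes fit in a row along x, up to three on each side of the handle, at x = +-40, 81, 122 mm, y = 0
- tray_handle (a point): middle of the tray's handle bar: steel, 110 mm long (tray's y), 10 mm thick (tray's x: pinch it this way), 14 mm high, its centre 62 mm and its top 69 mm above the tray's underside; carried by two posts at tray y = +-52 mm, 10 mm in x, 6 mm in y
- plate: fixed dark steel bench warming plate, 330 mm (x) by 340 mm (y), 15 mm thick, flat top. Origin: centre of its underside on the bench; turned a few degrees from start to start. The two marks lie on it side by side along its y, 160 mm apart; which is left and which right varies
- heat_mark: the heater: two concentric metal circles (124 and 90 mm across) with a disc in the middle, flush with the plate's top. Origin: its centre, at the plate's top surface
- load_mark: the loading place: four metal corner brackets, flush with the plate's top, framing a rectangle of 304 by 128 mm in which the tray stands at the start. Origin: its centre, at the plate's top surface
- gauge: fixed grey peak-temperature gauge lying on the bench, 125 x 125 x 30 mm, with a round white dial (112 mm) on top; the knob stands in its middle. Origin: centre of its underside; the thick zero line and a small stop pin are at the dial's -x side
- reset (a joint): angle of the reset knob with the peak pointer, rad: 0 = pointer on the zero line against the zero stop, growing clockwise seen from above, up to 4.8; starts between 2 and 4.4. Turning it anticlockwise from above takes it back to zero. Light friction (0.04 N m), stays where it is left, hard stop at 0
- reset_grip (a point): grip point on the knob's vertical axis, 58 mm above the bench: a black bar grip 42 mm long, 14 mm thick, from 38 to 70 mm above the bench, on a disc 44 mm across (32 to 40 mm above the bench). It turns with the knob: its x runs along the bar, and is the gauge's x at joint value 0; pinch across y. The pointer (no obstacle) points to -x
- flux_jar: bystander: small jar with a white cap, 56 mm across, 70 mm high. Origin: centre of its underside
- file_brush: bystander: bench brush lying on the bench, about 200 mm long. Origin under its middle
- bench_block: bystander: round steel block, 60 mm across, 35 mm high. Origin: centre of its underside
Not all that is in view belongs to the job. What is shaped like the box3 but purple is not meant.

How it is judged:
On the way, in this order (a step that is already met when the one before it is completed fails the run):
1. every silver box stands in the tray, the tray still at the loading place (x of box1 in the frame of tray between -0.13 and 0.13 m and y of box1 in the frame of tray between -0.04 and 0.04 m and z of box1 in the frame of tray between 0 and 0.008 m and angle between each of box1, box2, box3, box4, box5's own z axis and vertical below 0.12 rad and x of box2 in the frame of tray between -0.13 and 0.13 m and y of box2 in the frame of tray between -0.04 and 0.04 m and z of box2 in the frame of tray between 0 and 0.008 m and x of box3 in the frame of tray between -0.13 and 0.13 m and y of box3 in the frame of tray between -0.04 and 0.04 m and z of box3 in the frame of tray between 0 and 0.008 m and x of box4 in the frame of tray between -0.13 and 0.13 m and y of box4 in the frame of tray between -0.04 and 0.04 m and z of box4 in the frame of tray between 0 and 0.008 m and x of box5 in the frame of tray between -0.13 and 0.13 m and y of box5 in the frame of tray between -0.04 and 0.04 m and z of box5 in the frame of tray between 0 and 0.008 m and horizontal distance between tray and load_mark below 0.05 m), for 0.2 s.
2. the tray with every box in it stands over the heater mark (x of box1 in the frame of tray between -0.13 and 0.13 m and y of box1 in the frame of tray between -0.04 and 0.04 m and z of box1 in the frame of tray between 0 and 0.008 m and angle between each of box1, box2, box3, box4, box5's own z axis and vertical below 0.12 rad and x of box2 in the frame of tray between -0.13 and 0.13 m and y of box2 in the frame of tray between -0.04 and 0.04 m and z of box2 in the frame of tray between 0 and 0.008 m and x of box3 in the frame of tray between -0.13 and 0.13 m and y of box3 in the frame of tray between -0.04 and 0.04 m and z of box3 in the frame of tray between 0 and 0.008 m and x of box4 in the frame of tray between -0.13 and 0.13 m and y of box4 in the frame of tray between -0.04 and 0.04 m and z of box4 in the frame of tray between 0 and 0.008 m and x of box5 in the frame of tray between -0.13 and 0.13 m and y of box5 in the frame of tray between -0.04 and 0.04 m and z of box5 in the frame of tray between 0 and 0.008 m and horizontal distance between tray and heat_mark below 0.02 m and angle between the x axis of tray and the x axis of plate, either way round below 0.2 rad and z of tray in the frame of plate below 0.019 m), for 0.2 s.
3. the reset knob is back at its zero stop (value of joint reset below 0.08 rad), for 0.2 s.
At the end, for the whole second after the job is handed in: Every box stands upright (within 0.12 rad) on the tray's floor, inside the rim; the tray lies flat on the plate with its centre within 20 mm of the heater mark's centre and its x axis within 0.2 rad of the plate's; the reset knob is within 0.08 rad of its zero stop; all at rest (all of step 2 and value of joint reset below 0.08 rad and linear speed of each of tray, box1, box2, box3, box4, box5 below 0.02 m/s); the robot touches nothing.
It fails at once if a silver box was squeezed or pressed too hard by the fingers (contact force between any of box1, box2, box3, box4, box5 and the fingers above 70 N).
It fails at once if the tray was lifted off the warming plate or tipped (z of tray in the frame of plate above 0.023 m or angle between tray's own z axis and vertical above 0.1 rad).
It fails at once if a bystander object was disturbed (distance of any of flux_jar, file_brush, bench_block from where it was at the start of the episode above 0.03 m).
Of box1, box2, box3, box4, box5 only 3 to 5 are there at a start; the rules pass over those that are not, and their reading is None.
At some moment in a run one of box1, box2, box3, box4, box5 may be knocked a few centimetres aside while the robot is not near it.
It also fails if it takes over 210 s, if anything falls off the work surface, if the arm or the gripper's body presses on something with over 40 N, if the wrist force passes 120 N, or if a joint passes its speed limit or range.

## Working session

There is one attempt and no reset: what is moved stays moved. The work goes in short steps, Python scripts to look and compute and a tool call to move; the robot and the scene stay as the last step left them, time stands still between calls to the robot, and variables do not carry over. Pictures are saved under pics/ and viewed, at most 14 in all, crops included, and the job is handed in when it is done.

Besides the shell and the picture viewer there is one more tool, called as a command line: name --argument value ..., lists and objects as JSON in quotes. servo_tool: Moves the arm, as the interface text tells. Its arguments: {"type":"object","properties":{"commands":{"type":"array","items":{"type":"array","items":{"type":"array","items":{"type":"number"}}}},"jaw":{"type":"number"},"squeeze":{"type":"number"}},"required":["commands"]}

```bash
mkdir -p pics; cat > h.py <<'E'
from bench import *
import numpy as np, cv2, pickle
from scipy.spatial.transform import Rotation as Ro
def K(c):
    f=240/np.tan(np.radians(c["fov_y"])/2); return np.array([[f,0,c["cx"]],[0,f,c["cy"]],[0,0,1]])
def snap(n,fn):
    o=get_obs(); c=capture(n)
    if n=="wrist":
        T=np.eye(4);T[:3,:3]=Ro.from_rotvec(o["tcp_rot"]).as_matrix();T[:3,3]=o["tcp_pos"]
        M=np.linalg.inv(T@np.array(c["mount"]));c["R"]=M[:3,:3];c["t"]=M[:3,3]
    cv2.imwrite(f"pics/{fn}.png",c["frame"]);pickle.dump(c,open(f"pics/{fn}.pkl","wb"));return c
def load(fn): return pickle.load(open(f"pics/{fn}.pkl","rb"))
def w(c,uv,z):
    uv=np.array(uv,float).reshape(-1,1,2)
    n=cv2.undistortPoints(uv,K(c),np.array(c["D"],float)).reshape(-1,2)
    R=np.array(c["R"]);C=-R.T@np.array(c["t"]);d=np.c_[n,np.ones(len(n))]@R
    return C+d*((z-C[2])/d[:,2])[:,None]
def px(c,X):
    return cv2.projectPoints(np.array(X,float).reshape(-1,1,3),cv2.Rodrigues(np.array(c["R"],float))[0],np.array(c["t"],float),K(c),np.array(c["D"],float))[0].reshape(-1,2)
E
python3 - <<'E'
from h import *
for n in("scene","side","wrist"):
    c=snap(n,n+"0"); R=c["R"];print(n,-np.array(R).T@np.array(c["t"]),c["fov_y"],c["D"])
o=get_obs();print(o)
E
```

```text
scene [1.19263037 0.72887725 0.78734579] 44.1376963947709 [-0.08659701  0.          0.          0.          0.        ]
side [-0.09519229  0.79435443  0.7029158 ] 51.93832971867182 [-0.02830846  0.          0.          0.          0.        ]
wrist [ 0.29465139 -0.61125302  0.37327031] 70.98004644222809 [-0.04938621  0.          0.          0.          0.        ]
{'time': 0.15, 'joints': array([ 1.19607594,  0.46931415, -0.04860169,  1.53342021,  0.02410438,
        1.14100148, -0.08230452]), 'qd': array([ 0.00031499, -0.00248358, -0.0003306 , -0.00115863, -0.00056151,
        0.00117692,  0.00217462]), 'joint_torque': array([ 8.80674779e-04, -5.10762477e+01, -4.67033358e-02, -2.37977546e+01,
        1.07532824e-02,  5.38417968e-03, -2.13590873e-06]), 'tcp_pos': array([ 0.22867144, -0.63460977,  0.23046314]), 'tcp_rot': array([-3.09323587e+00, -5.40293004e-01,  4.97601148e-04]), 'wrist_force': array([0.12934316, 0.09939154, 0.42694984]), 'ft_torque': array([ 0.06990029, -0.02124066, -0.08188925]), 'gripper_force': 0.0, 'width': 1.0024735804224936}
```

View pics/scene0.png

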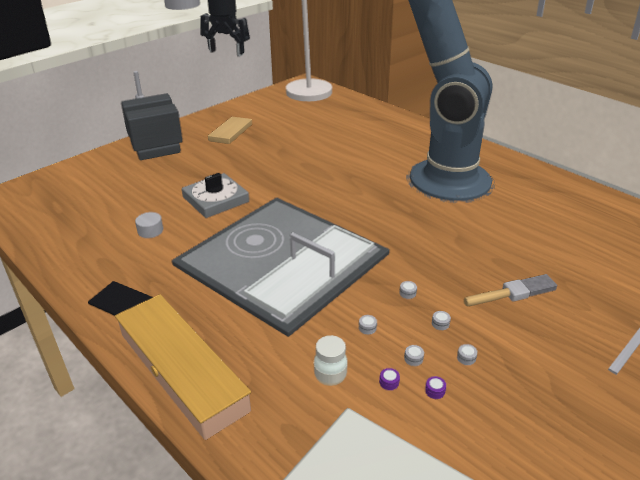

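View pics/side0.png

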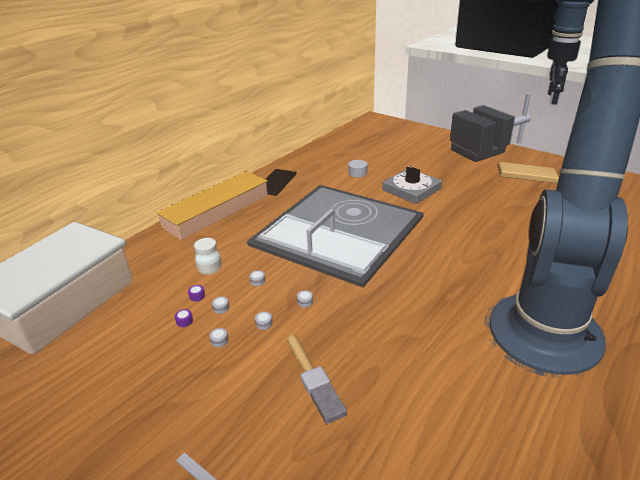

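The scene view shows five silver boxes at about (409,289), (368,324), (441,319), (414,355) and (467,354). Two purple look-alikes at (389,379) and (436,387) are not meant. The tray is on the near half of the plate, with the heater circles at (255,240), the gauge at (215,190), the jar at (330,360), the brush at (510,292) and the block at (149,225). I'll confirm in enlarged crops.

```bash
python3 - <<'E'
import cv2
a=cv2.imread("pics/scene0.png");cv2.imwrite("pics/c1.png",cv2.resize(a[270:410,340:500],None,fx=4.2,fy=4.2,interpolation=cv2.INTER_CUBIC))
cv2.imwrite("pics/c2.png",cv2.resize(a[160:335,165:395],None,fx=3.4,fy=3.4,interpolation=cv2.INTER_CUBIC))
E
```

```text
(no output)
```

View pics/c1.png

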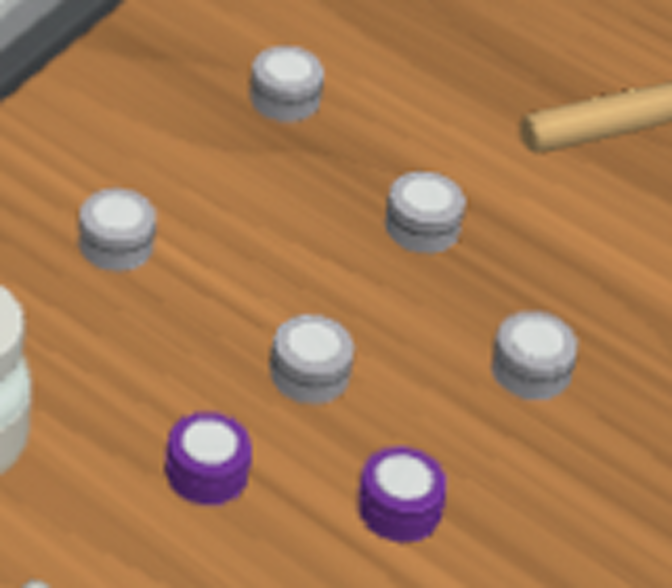

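View pics/c2.png

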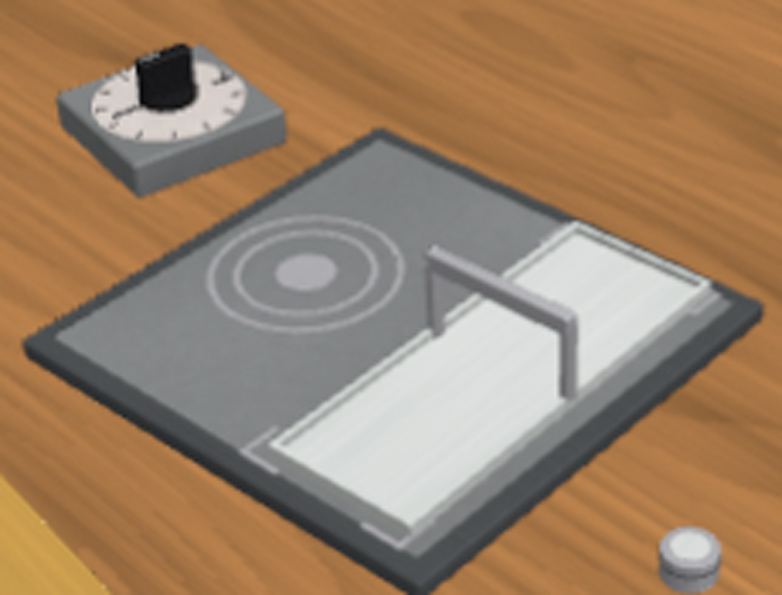

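The crop confirms it: the silver lids are at (288,67), (119,211), (427,195), (313,343) and (536,340), and the two purple ones at (208,440) and (403,477) are excluded. In the second crop the heater centre is (306,272), with the tray and plate corners readable.

```bash
python3 - <<'E'
from h import *
np.set_printoptions(precision=4,suppress=True)
c=load("scene0");s=load("side0")
b=np.array([(288,67),(119,211),(427,195),(313,343),(536,340)])/4.2+[340,270]-.4
B=w(c,b,.02);print("boxes",B);print("side px",px(s,B))
g=lambda p:np.array(p)/3.4+[165,160]-.4
P=w(c,g([(380,130),(765,305),(425,588),(25,345)]),.015);print("plate",P,P.mean(0),np.linalg.norm(P-np.roll(P,1,0),axis=1))
H=w(c,g([(306,272)]),.015);print("heat",H)
T=w(c,g([(577,224),(712,284),(412,528),(272,442)]),.025);print("tray",T,T.mean(0),np.linalg.norm(T-np.roll(T,1,0),axis=1))
h=w(c,g([(433,250),(576,318)]),.084);print("handle",h,h.mean(0),np.linalg.norm(h[0]-h[1]))
G=w(c,g([(60,97),(205,48),(286,124),(137,168)]),.03);print("gauge",G,G.mean(0))
k=w(c,g([(140,60),(188,46),(190,55),(145,72)]),.07);print("knob",k,k.mean(0))
print("jar",w(c,[(331,347)],.07),"block",w(c,[(149,220)],.035),"brush",w(c,[(467,301),(553,285)],.01))
# silver/side check
E
```

```text
boxes [[0.4408 0.2055 0.02  ]
 [0.5709 0.2142 0.02  ]
 [0.4661 0.3053 0.02  ]
 [0.573  0.325  0.02  ]
 [0.5058 0.3909 0.02  ]]
side px [[304.1828 294.7709]
 [256.8428 274.5961]
 [262.6987 316.6441]
 [219.0195 301.2292]
 [217.1579 333.2989]]
plate [[ 0.4038 -0.2371  0.015 ]
 [ 0.3691  0.0972  0.015 ]
 [ 0.6932  0.1319  0.015 ]
 [ 0.7285 -0.2037  0.015 ]] [ 0.5487 -0.0529  0.015 ] [0.3264 0.3361 0.3259 0.3374]
heat [[ 0.5536 -0.1388  0.015 ]]
tray [[ 0.3992 -0.0417  0.025 ]
 [ 0.3866  0.0668  0.025 ]
 [ 0.6736  0.1001  0.025 ]
 [ 0.6829 -0.0112  0.025 ]] [0.5356 0.0285 0.025 ] [0.2853 0.1092 0.2889 0.1117]
handle [[ 0.5419 -0.0244  0.084 ]
 [ 0.5293  0.0844  0.084 ]] [0.5356 0.03   0.084 ] 0.10950234372629157
gauge [[ 0.5548 -0.421   0.03  ]
 [ 0.4355 -0.4028  0.03  ]
 [ 0.4612 -0.2725  0.03  ]
 [ 0.5709 -0.3011  0.03  ]] [ 0.5056 -0.3493  0.03  ]
knob [[ 0.5188 -0.3625  0.07  ]
 [ 0.4824 -0.3542  0.07  ]
 [ 0.4892 -0.3426  0.07  ]
 [ 0.5263 -0.3459  0.07  ]] [ 0.5042 -0.3513  0.07  ]
jar [[0.7028 0.2478 0.07  ]] block [[ 0.6933 -0.3484  0.035 ]] brush [[0.3861 0.3104 0.01  ]
 [0.2208 0.409  0.01  ]]
```

```bash
python3 - <<'E'
import cv2
a=cv2.imread("pics/side0.png");cv2.imwrite("pics/c3.png",cv2.resize(a[150:350,170:450],None,fx=2.8,fy=2.8,interpolation=cv2.INTER_CUBIC))
E
```

```text
(no output)
```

View pics/c3.png

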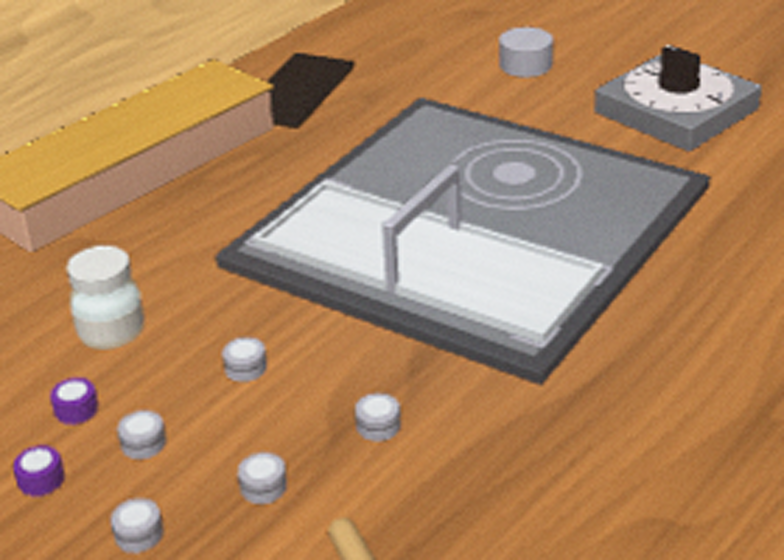

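Side lids agree with the scene estimates to about 1 px, and the tray, plate and handle sizes match those given. I'll start moving towards box 2.

servo_tool --commands '[[[0.2, 0.2, 0, 0, 0, -0.04], [0.4, 0.4, 0, 0, 0, -0.074], [1, 1, 0, 0, 0, -0.074], [1, 1, 0, 0, 0, -0.074], [1, 1, 0, 0, 0, -0.074], [1, 1, 0, 0, 0, -0.074], [1, 1, 0, 0, 0, -0.074], [1, 1, 0, 0, 0, -0.074]]]' --jaw -0.4 --squeeze 20

```text
time: 0.95
tcp_pos: [0.4851, -0.377, 0.2312]
tcp_rot: [-3.131, -0.198, -0.006]
wrist_force: [0.3, 0.3, 0.9]
width: 0.7
gripper_force: 0.0
```

servo_tool --commands '[[[0.36, 1, 0, 0, 0, 0], [0.36, 1, 0, 0, 0, 0], [0.36, 1, 0, 0, 0, 0], [0.36, 1, 0, 0, 0, 0], [0.36, 1, 0, 0, 0, 0], [0.36, 1, 0, 0, 0, 0], [0.36, 1, 0, 0, 0, 0]]]'

```text
time: 1.65
tcp_pos: [0.5696, -0.1314, 0.2312]
tcp_rot: [-3.135, -0.188, -0.0]
wrist_force: [0.0, -0.9, -0.1]
width: 0.699
gripper_force: 0.0
```

servo_tool --commands '[[[0, 1, -0.2, 0, 0, 0], [0, 1, -0.2, 0, 0, 0], [0, 1, -0.2, 0, 0, 0], [0, 1, -0.2, 0, 0, 0], [0, 1, -0.2, 0, 0, 0], [0, 1, -0.2, 0, 0, 0], [0, 1, -0.2, 0, 0, 0]]]'

```text
time: 2.35
tcp_pos: [0.5687, 0.1144, 0.1807]
tcp_rot: [3.135, 0.179, -0.002]
wrist_force: [-0.0, -1.2, 0.4]
width: 0.704
gripper_force: 0.0
```

servo_tool --commands '[[[0.01, 0.4, -0.24, 0, 0, 0], [0.01, 0.4, -0.24, 0, 0, 0], [0.01, 0.4, -0.24, 0, 0, 0], [0.01, 0.4, -0.24, 0, 0, 0]]]'

```text
time: 2.75
tcp_pos: [0.571, 0.2142, 0.1198]
tcp_rot: [3.135, 0.179, -0.004]
wrist_force: [0.2, -1.1, -0.1]
width: 0.698
gripper_force: 0.0
```

```bash
cat >> h.py <<'E'
REF=np.array([[0.4408,0.2055],[0.5709,0.2142],[0.4661,0.3053],[0.573,0.325],[0.5058,0.3909]])
def boxes(fn):
    c=snap("scene",fn);hsv=cv2.cvtColor(c["frame"],cv2.COLOR_BGR2HSV)
    m=((hsv[...,1]<45)&(hsv[...,2]>205)).astype(np.uint8)
    n,l,st,ce=cv2.connectedComponentsWithStats(m)
    for i in range(1,n):
        if 20<st[i,4]<250:
            X=w(c,[ce[i]],.02)[0]
            if .35<X[0]<.72 and .12<X[1]<.5: print(ce[i].round(1),st[i,4],X[:2].round(4))
E
python3 - <<'E'
from h import *
boxes("s1");c=snap("wrist","w1");print(get_obs()["tcp_pos"])
B=np.c_[REF,np.full(5,.02)];print(px(c,B).round(1))
E
```

```text
[408.2 285.3] 64 [0.4402 0.2052]
[441.2 315.9] 70 [0.4658 0.305 ]
[367.7 320.2] 79 [0.572  0.2146]
[414.3 351. ] 90 [0.5722 0.3248]
[467.7 350.1] 87 [0.5042 0.3908]
[335.5 365.4] 168 [0.6939 0.25  ]
[389.6 374.8] 91 [0.6446 0.3294]
[435.7 383.2] 96 [0.6045 0.3958]
[0.57264314 0.21139553 0.12161493]
[[303.1 383.4]
 [309.2 239.6]
 [188.2 347.1]
 [162.5 221.4]
 [ 84.  293.3]]
```

View pics/w1.png

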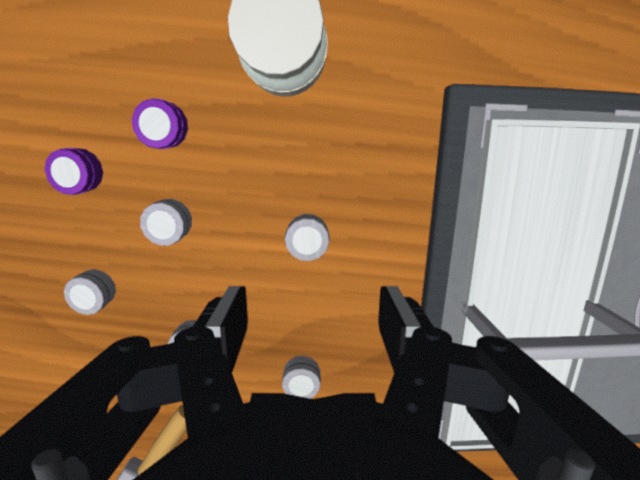

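The wrist view shows silver box 2 at (306,239) against a prediction of (309,240), so the calibration holds. I'll descend and grip.

servo_tool --commands '[[[0, 0, -0.2, 0, 0, 0], [0, 0, -0.38, 0, 0, 0], [0, 0, -0.44, 0, 0, 0], [0, 0, -0.47, 0, 0, 0], [0, 0, -0.47, 0, 0, 0]]]'

```text
time: 3.35
tcp_pos: [0.5725, 0.2139, 0.0047]
tcp_rot: [3.136, 0.175, 0.002]
wrist_force: [-0.4, 0.1, 0.8]
width: 0.702
gripper_force: 0.0
```

servo_tool --commands '[[[0, 0, 0, 0, 0, 0], [0, 0, 0, 0, 0, 0], [0, 0, 0, 0, 0, 0], [0, 0, 0, 0, 0, 0], [0, 0, 0, 0, 0, 0], [0, 0, 0, 0, 0, 0], [0, 0, 0.1, 0, 0, 0], [0, 0, 0.2, 0, 0, 0]]]' --jaw 1 --squeeze 20

```text
time: 4.15
tcp_pos: [0.5709, 0.2149, 0.0545]
tcp_rot: [3.136, 0.178, -0.001]
wrist_force: [0.7, -0.2, 0.4]
width: 0.38
gripper_force: 20.2
```

servo_tool --commands '[[[0, 0, 0.2, 0, 0, 0], [0.05, -0.1, 0.3, 0, 0, 0], [0.343, -0.688, 0.3, 0, 0, 0], [0.343, -0.688, 0.3, 0, 0, 0], [0.343, -0.688, 0.3, 0, 0, 0], [0.343, -0.688, 0.3, 0, 0, 0], [0.343, -0.688, 0.3, 0, 0, 0], [0.343, -0.688, 0.14, 0, 0, 0], [0.343, -0.688, 0, 0, 0, 0], [0.343, -0.688, -0.06, 0, 0, 0], [0.343, -0.688, -0.1, 0, 0, 0], [0.343, -0.688, -0.12, 0, 0, 0]]]'

```text
time: 5.35
tcp_pos: [0.6566, 0.0445, 0.0249]
tcp_rot: [-3.136, -0.18, 0.002]
wrist_force: [-11.2, -0.9, 26.6]
width: 0.39
gripper_force: 22.5
```

```bash
python3 - <<'E'
from h import *
c=snap("scene","s2");cv2.imwrite("pics/c4.png",cv2.resize(c["frame"][130:340,230:430],None,fx=2.8,fy=2.8))
print(get_obs()["tcp_pos"],get_obs()["gripper_force"])
E
```

```text
[0.65714222 0.04455186 0.0253453 ] 20.33336341381073
```

View pics/c4.png

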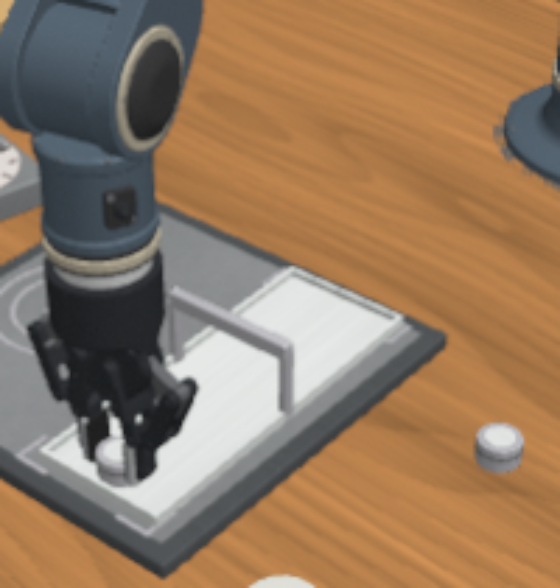

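The box is down but reads 26 N up and -11 N in x, so it is probably touching the end rim. I'll lift it, shift it 3 mm inward and set it down softly.

servo_tool --commands '[[[0, 0, 0.03, 0, 0, 0], [-0.012, -0.001, 0.03, 0, 0, 0], [-0.012, -0.001, 0.03, 0, 0, 0], [-0.012, -0.001, 0.015, 0, 0, 0], [-0.012, -0.001, 0.008, 0, 0, 0], [-0.012, -0.001, 0.008, 0, 0, 0]]]'

```text
time: 6.0
tcp_pos: [0.6538, 0.0426, 0.0253]
tcp_rot: [3.136, 0.178, -0.001]
wrist_force: [-0.1, -0.0, -0.5]
width: 0.383
gripper_force: 20.3
```

servo_tool --commands '[[[0, 0, -0.004, 0, 0, 0], [0, 0, -0.008, 0, 0, 0], [0, 0, -0.008, 0, 0, 0]]]'

```text
time: 6.3
tcp_pos: [0.654, 0.0426, 0.0251]
tcp_rot: [3.136, 0.178, -0.001]
wrist_force: [-2.3, -0.9, 8.5]
width: 0.384
gripper_force: 21.1
```

servo_tool --commands '[[[0, 0, 0, 0, 0, 0], [0, 0, 0, 0, 0, 0], [0, 0, 0, 0, 0, 0], [0, 0, 0.1, 0, 0, 0], [0, 0, 0.3, 0, 0, 0], [0, 0, 0.42, 0, 0, 0], [-0.324, 1, 0.42, 0, 0, 0], [-0.324, 1, 0.42, 0, 0, 0], [-0.324, 1, 0.42, 0, 0, 0], [-0.324, 1, 0.42, 0, 0, 0], [-0.324, 1, 0.42, 0, 0, 0], [-0.324, 1, 0.42, 0, 0, 0]]]' --jaw -0.3

```text
time: 7.5
tcp_pos: [0.5691, 0.3009, 0.1291]
tcp_rot: [-3.131, -0.193, 0.002]
wrist_force: [-0.3, 0.4, 0.2]
width: 0.646
gripper_force: 0.0
```

```bash
python3 - <<'E'
from h import *
boxes("s3");c=load("s3");cv2.imwrite("pics/c5.png",cv2.resize(c["frame"][190:340,230:430],None,fx=4,fy=4,interpolation=cv2.INTER_CUBIC))
print(get_obs()["tcp_pos"])
for z in (.039,.045): print(z,px(c,[(.654,.0425,z)]))
E
```

```text
[408.1 285.3] 61 [0.4401 0.2049]
[441.3 315.9] 69 [0.4659 0.3052]
[414.4 351. ] 89 [0.5721 0.3249]
[467.7 350.1] 87 [0.5042 0.3908]
[335.8 365.4] 153 [0.6937 0.2504]
[389.6 374.9] 90 [0.6447 0.3294]
[435.7 383.2] 96 [0.6045 0.3958]
[0.56956479 0.30023456 0.1289324 ]
0.039 [[273.11517835 290.07592871]]
0.045 [[272.94306767 287.71056359]]
```

View pics/c5.png

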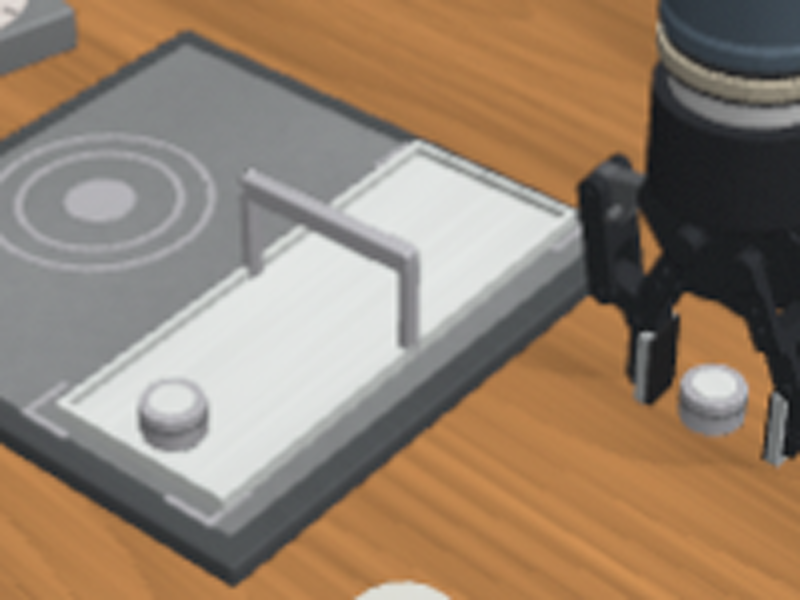

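Box 2 stands on the tray floor: its lid is at (273.5,289.5) against a prediction of (273.1,290.1). Box 4 is next.

servo_tool --commands '[[[0, 0.12, -0.1, 0, 0, 0], [0, 0.12, -0.1, 0, 0, 0], [0, 0.12, -0.1, 0, 0, 0], [0, 0.12, -0.1, 0, 0, 0]]]'

```text
time: 7.95
tcp_pos: [0.5744, 0.3205, 0.1041]
tcp_rot: [3.135, 0.174, 0.001]
wrist_force: [0.8, 0.4, 0.1]
width: 0.648
gripper_force: 0.0
```

servo_tool --commands '[[[0, 0.008, -0.2, 0, 0, 0], [0, 0.008, -0.32, 0, 0, 0], [0, 0.008, -0.38, 0, 0, 0], [0, 0.008, -0.4, 0, 0, 0], [0, 0.008, -0.4, 0, 0, 0]]]'

```text
time: 8.45
tcp_pos: [0.5739, 0.3243, 0.0044]
tcp_rot: [-3.136, -0.176, -0.002]
wrist_force: [0.1, -0.6, 0.4]
width: 0.648
gripper_force: 0.0
```

servo_tool --commands '[[[0, 0, 0, 0, 0, 0], [0, 0, 0, 0, 0, 0], [0, 0, 0, 0, 0, 0], [0, 0, 0, 0, 0, 0], [0, 0, 0, 0, 0, 0], [0, 0, 0, 0, 0, 0], [0, 0, 0.1, 0, 0, 0], [0, 0, 0.3, 0, 0, 0], [0, 0, 0.5, 0, 0, 0], [0, 0, 0.5, 0, 0, 0]]]' --jaw 1

```text
time: 9.45
tcp_pos: [0.5771, 0.3279, 0.1374]
tcp_rot: [-3.129, -0.177, -0.021]
wrist_force: [-0.1, 0.5, -0.4]
width: 0.387
gripper_force: 20.2
```

servo_tool --commands '[[[0.16, -1, 0, 0, 0, 0], [0.16, -1, 0, 0, 0, 0], [0.16, -1, 0, 0, 0, 0], [0.16, -1, 0, 0, 0, 0], [0.16, -1, 0, 0, 0, 0], [0.16, -1, 0, 0, 0, 0], [0.16, -1, 0, 0, 0, 0]]]'

```text
time: 10.15
tcp_pos: [0.6132, 0.0721, 0.1286]
tcp_rot: [3.136, 0.171, -0.001]
wrist_force: [-0.1, 0.3, 0.4]
width: 0.386
gripper_force: 20.2
```

servo_tool --commands '[[[0, -0.15, 0, 0, 0, 0], [0, -0.15, 0, 0, 0, 0], [0, -0.15, -0.2, 0, 0, 0], [0, -0.15, -0.3, 0, 0, 0], [0, -0.15, -0.37, 0, 0, 0], [0, -0.15, -0.395, 0, 0, 0], [0, -0.15, -0.41, 0, 0, 0], [0, -0.15, -0.412, 0, 0, 0]]]'

```text
time: 10.95
tcp_pos: [0.6135, 0.0383, 0.0263]
tcp_rot: [-3.136, -0.18, -0.001]
wrist_force: [-0.1, 0.5, -1.0]
width: 0.384
gripper_force: 20.3
```

servo_tool --commands '[[[0, 0, -0.004, 0, 0, 0], [0, 0, -0.004, 0, 0, 0], [0, 0, -0.004, 0, 0, 0], [0, 0, 0.1, 0, 0, 0], [0, 0, 0.3, 0, 0, 0], [0, 0, 0.41, 0, 0, 0], [-0.59, 1, 0.41, 0, 0, 0], [-0.59, 1, 0.41, 0, 0, 0], [-0.59, 1, 0.41, 0, 0, 0], [-0.59, 1, 0.41, 0, 0, 0], [-0.59, 1, 0.41, 0, 0, 0], [-0.59, 1, 0.41, 0, 0, 0]]]' --jaw -0.3

```text
time: 12.15
tcp_pos: [0.4638, 0.2899, 0.1291]
tcp_rot: [-3.135, -0.181, -0.001]
wrist_force: [-0.1, -0.6, -0.1]
width: 0.651
gripper_force: 0.0
```

```bash
python3 - <<'E'
from h import *
boxes("s4");c=load("s4")
m=((cv2.cvtColor(c["frame"],cv2.COLOR_BGR2HSV)[...,1]<45)*255)
print(px(c,[(.6133,.0376,.039)]),get_obs()["tcp_pos"])
E
```

```text
[408.2 285.3] 57 [0.4402 0.2052]
[441.3 315.9] 69 [0.4659 0.3052]
[467.8 350. ] 83 [0.504  0.3908]
[336.  365.4] 146 [0.6933 0.2507]
[389.6 374.9] 90 [0.6447 0.3294]
[435.7 383.2] 95 [0.6047 0.3958]
[[287.11060082 279.37825842]] [0.45941367 0.29705538 0.1295183 ]
```

servo_tool --commands '[[[0, 0.07, -0.1, 0, 0, 0], [0, 0.07, -0.1, 0, 0, 0], [0, 0.07, -0.1, 0, 0, 0]]]'

```text
time: 12.5
tcp_pos: [0.4656, 0.3041, 0.1033]
tcp_rot: [3.136, 0.178, -0.001]
wrist_force: [0.1, -0.5, 0.0]
width: 0.65
gripper_force: 0.0
```

servo_tool --commands '[[[0, 0, -0.2, 0, 0, 0], [0, 0, -0.32, 0, 0, 0], [0, 0, -0.38, 0, 0, 0], [0, 0, -0.398, 0, 0, 0], [0, 0, -0.398, 0, 0, 0]]]'

```text
time: 13.0
tcp_pos: [0.4664, 0.3046, 0.0045]
tcp_rot: [-3.136, -0.177, -0.002]
wrist_force: [0.2, 0.7, 0.6]
width: 0.651
gripper_force: 0.0
```

servo_tool --commands '[[[0, 0, 0, 0, 0, 0], [0, 0, 0, 0, 0, 0], [0, 0, 0, 0, 0, 0], [0, 0, 0, 0, 0, 0], [0, 0, 0, 0, 0, 0], [0, 0, 0, 0, 0, 0], [0, 0, 0.1, 0, 0, 0], [0, 0, 0.3, 0, 0, 0], [0, 0, 0.5, 0, 0, 0], [0, 0, 0.5, 0, 0, 0]]]' --jaw 1

```text
time: 14.0
tcp_pos: [0.4693, 0.308, 0.1361]
tcp_rot: [-3.129, -0.178, -0.02]
wrist_force: [0.4, -0.6, -0.7]
width: 0.383
gripper_force: 20.3
```

servo_tool --commands '[[[0.426, -1, 0, 0, 0, 0], [0.426, -1, 0, 0, 0, 0], [0.426, -1, 0, 0, 0, 0], [0.426, -1, 0, 0, 0, 0], [0.426, -1, 0, 0, 0, 0], [0.426, -1, 0, 0, 0, 0], [0.426, -1, 0, 0, 0, 0]]]'

```text
time: 14.7
tcp_pos: [0.5732, 0.0492, 0.1283]
tcp_rot: [3.135, 0.165, 0.0]
wrist_force: [0.0, 0.4, -0.2]
width: 0.387
gripper_force: 20.3
```

servo_tool --commands '[[[0, -0.088, 0, 0, 0, 0], [0, -0.088, 0, 0, 0, 0], [0, -0.088, -0.2, 0, 0, 0], [0, -0.088, -0.3, 0, 0, 0], [0, -0.088, -0.37, 0, 0, 0], [0, -0.088, -0.395, 0, 0, 0], [0, -0.088, -0.41, 0, 0, 0], [0, -0.088, -0.412, 0, 0, 0]]]'

```text
time: 15.5
tcp_pos: [0.5724, 0.0336, 0.0262]
tcp_rot: [-3.136, -0.179, -0.001]
wrist_force: [0.9, -0.4, 0.2]
width: 0.387
gripper_force: 20.3
```

servo_tool --commands '[[[0, 0, -0.004, 0, 0, 0], [0, 0, -0.004, 0, 0, 0], [0, 0, -0.004, 0, 0, 0], [0, 0, 0.1, 0, 0, 0], [0, 0, 0.3, 0, 0, 0], [0, 0, 0.41, 0, 0, 0], [-0.53, 0.69, 0.41, 0, 0, 0], [-0.53, 0.69, 0.41, 0, 0, 0], [-0.53, 0.69, 0.41, 0, 0, 0], [-0.53, 0.69, 0.41, 0, 0, 0], [-0.53, 0.69, 0.41, 0, 0, 0], [-0.53, 0.69, 0.41, 0, 0, 0]]]' --jaw -0.3

```text
time: 16.7
tcp_pos: [0.4376, 0.2082, 0.129]
tcp_rot: [-3.135, -0.188, -0.001]
wrist_force: [0.6, -1.0, -0.3]
width: 0.648
gripper_force: 0.0
```

```bash
python3 - <<'E'
from h import *
boxes("s5");print(get_obs()["tcp_pos"])
E
```

```text
[408.2 285.3] 57 [0.4402 0.2052]
[467.7 350. ] 86 [0.5041 0.3908]
[336.  365.4] 146 [0.6933 0.2507]
[389.6 374.8] 89 [0.6446 0.3294]
[435.7 383.2] 95 [0.6047 0.3958]
[0.43913482 0.20622179 0.12888044]
```

servo_tool --commands '[[[0, 0, -0.2, 0, 0, 0], [0, 0, -0.38, 0, 0, 0], [0, 0, -0.46, 0, 0, 0], [0, 0, -0.498, 0, 0, 0], [0, 0, -0.498, 0, 0, 0]]]'

```text
time: 17.25
tcp_pos: [0.44, 0.204, 0.003]
tcp_rot: [3.136, 0.175, -0.002]
wrist_force: [0.5, -0.7, 0.4]
width: 0.649
gripper_force: 0.0
```

servo_tool --commands '[[[0, 0, 0, 0, 0, 0], [0, 0, 0, 0, 0, 0], [0, 0, 0, 0, 0, 0], [0, 0, 0, 0, 0, 0], [0, 0, 0, 0, 0, 0], [0, 0, 0, 0, 0, 0], [0, 0, 0.1, 0, 0, 0], [0, 0, 0.3, 0, 0, 0], [0, 0, 0.5, 0, 0, 0], [0, 0, 0.5, 0, 0, 0]]]' --jaw 1

```text
time: 18.25
tcp_pos: [0.4434, 0.2077, 0.1353]
tcp_rot: [-3.132, -0.178, -0.02]
wrist_force: [0.8, 0.0, -0.6]
width: 0.391
gripper_force: 20.3
```

servo_tool --commands '[[[0.223, -0.725, 0, 0, 0, 0], [0.223, -0.725, 0, 0, 0, 0], [0.223, -0.725, 0, 0, 0, 0], [0.223, -0.725, 0, 0, 0, 0], [0.223, -0.725, 0, 0, 0, 0], [0.223, -0.725, 0, 0, 0, 0], [0.223, -0.725, -0.2, 0, 0, 0], [0.223, -0.725, -0.3, 0, 0, 0], [0.223, -0.725, -0.37, 0, 0, 0], [0.223, -0.725, -0.395, 0, 0, 0], [0.223, -0.725, -0.41, 0, 0, 0], [0.223, -0.725, -0.412, 0, 0, 0]]]'

```text
time: 19.45
tcp_pos: [0.4955, 0.0249, 0.0262]
tcp_rot: [-3.136, -0.18, -0.001]
wrist_force: [-0.1, 0.3, 0.1]
width: 0.388
gripper_force: 20.3
```

servo_tool --commands '[[[0, 0, -0.004, 0, 0, 0], [0, 0, -0.004, 0, 0, 0], [0, 0, -0.004, 0, 0, 0], [0, 0, 0.1, 0, 0, 0], [0, 0, 0.3, 0, 0, 0], [0, 0, 0.41, 0, 0, 0], [0.036, 1, 0.41, 0, 0, 0], [0.036, 1, 0.41, 0, 0, 0], [0.036, 1, 0.41, 0, 0, 0], [0.036, 1, 0.41, 0, 0, 0], [0.036, 1, 0.41, 0, 0, 0], [0.036, 1, 0.41, 0, 0, 0]]]' --jaw -0.3

```text
time: 20.65
tcp_pos: [0.5027, 0.2833, 0.1295]
tcp_rot: [-3.129, -0.195, -0.003]
wrist_force: [0.1, -0.3, 0.3]
width: 0.652
gripper_force: 0.0
```

```bash
python3 - <<'E'
from h import *
boxes("s6");print(get_obs()["tcp_pos"])
E
```

```text
[467.7 350. ] 85 [0.504  0.3908]
[335.9 365.5] 148 [0.6935 0.2507]
[389.6 374.9] 90 [0.6447 0.3294]
[435.7 383.2] 95 [0.6047 0.3958]
[0.50322029 0.27862858 0.12882891]
```

servo_tool --commands '[[[0, 0.468, -0.1, 0, 0, 0], [0, 0.468, -0.1, 0, 0, 0], [0, 0.468, -0.1, 0, 0, 0], [0, 0.468, -0.1, 0, 0, 0]]]'

```text
time: 21.1
tcp_pos: [0.503, 0.3932, 0.1027]
tcp_rot: [-3.135, -0.184, 0.002]
wrist_force: [-0.5, -0.2, -0.7]
width: 0.655
gripper_force: 0.0
```

servo_tool --commands '[[[0, 0, -0.2, 0, 0, 0], [0, 0, -0.32, 0, 0, 0], [0, 0, -0.38, 0, 0, 0], [0, 0, -0.398, 0, 0, 0], [0, 0, -0.398, 0, 0, 0]]]'

```text
time: 21.6
tcp_pos: [0.5052, 0.3901, 0.0044]
tcp_rot: [3.136, 0.176, 0.001]
wrist_force: [-0.2, -0.8, 0.0]
width: 0.649
gripper_force: 0.0
```

servo_tool --commands '[[[0, 0, 0, 0, 0, 0], [0, 0, 0, 0, 0, 0], [0, 0, 0, 0, 0, 0], [0, 0, 0, 0, 0, 0], [0, 0, 0, 0, 0, 0], [0, 0, 0, 0, 0, 0], [0, 0, 0.1, 0, 0, 0], [0, 0, 0.3, 0, 0, 0], [0, 0, 0.5, 0, 0, 0], [0, 0, 0.5, 0, 0, 0]]]' --jaw 1

```text
time: 22.6
tcp_pos: [0.5077, 0.3949, 0.1372]
tcp_rot: [-3.127, -0.178, -0.019]
wrist_force: [0.3, 1.0, -0.3]
width: 0.384
gripper_force: 20.2
```

servo_tool --commands '[[[-0.2, -1, 0, 0, 0, 0], [-0.2, -1, 0, 0, 0, 0], [-0.2, -1, 0, 0, 0, 0], [-0.2, -1, 0, 0, 0, 0], [-0.2, -1, 0, 0, 0, 0], [-0.2, -1, 0, 0, 0, 0], [-0.2, -1, 0, 0, 0, 0]]]'

```text
time: 23.3
tcp_pos: [0.4543, 0.1394, 0.129]
tcp_rot: [3.136, 0.173, 0.001]
wrist_force: [-0.7, 1.3, -0.3]
width: 0.389
gripper_force: 20.3
```

servo_tool --commands '[[[0, -0.486, 0, 0, 0, 0], [0, -0.486, 0, 0, 0, 0], [0, -0.486, 0, 0, 0, 0], [0, -0.486, 0, 0, 0, 0], [0, -0.486, -0.2, 0, 0, 0], [0, -0.486, -0.3, 0, 0, 0], [0, -0.486, -0.37, 0, 0, 0], [0, -0.486, -0.395, 0, 0, 0], [0, -0.486, -0.41, 0, 0, 0], [0, -0.486, -0.412, 0, 0, 0]]]'

```text
time: 24.3
tcp_pos: [0.455, 0.0208, 0.0261]
tcp_rot: [-3.136, -0.181, -0.002]
wrist_force: [-0.2, -0.2, 0.1]
width: 0.389
gripper_force: 20.3
```

servo_tool --commands '[[[0, 0, -0.004, 0, 0, 0], [0, 0, -0.004, 0, 0, 0], [0, 0, -0.004, 0, 0, 0], [0, 0, 0.1, 0, 0, 0], [0, 0, 0.3, 0, 0, 0], [0, 0, 0.54, 0, 0, 0], [0.32, 0.64, 0.54, 0, 0, 0], [0.32, 0.64, 0.54, 0, 0, 0], [0.32, 0.64, 0.54, 0, 0, 0], [0.32, 0.64, 0.54, 0, 0, 0], [0.32, 0.64, 0.54, 0, 0, 0], [0.32, 0.64, 0.54, 0, 0, 0]]]' --jaw -0.3

```text
time: 25.5
tcp_pos: [0.534, 0.1795, 0.1607]
tcp_rot: [3.136, 0.179, -0.001]
wrist_force: [-0.0, -0.5, -0.2]
width: 0.644
gripper_force: 0.0
```

```bash
python3 - <<'E'
from h import *
boxes("s7");c=load("s7");cv2.imwrite("pics/c6.png",cv2.resize(c["frame"][160:340,165:395],None,fx=3.4,fy=3.4,interpolation=cv2.INTER_CUBIC))
o=get_obs();print(o["tcp_pos"],o["joints"])
u=np.array([.9936,.1128])
for s in(.119,.078,.0375,-.04,-.081):
    p=np.array([.5356,.0292])+s*u; print((px(c,[(*p,.039)])-[165,160])*3.4)
E
```

```text
[335.6 365.4] 168 [0.6937 0.2502]
[389.6 374.9] 90 [0.6447 0.3294]
[435.7 383.2] 96 [0.6045 0.3958]
[0.53384229 0.17830408 0.16056751] [-0.08567294  0.39202425 -0.39774109  1.8610386   0.18716979  0.92621082
 -2.02776384]
[[367.94907473 442.22720928]]
[[415.89032597 406.04194544]]
[[461.2710545  371.78229917]]
[[543.00347657 310.06222662]]
[[583.71178384 279.31322481]]
```

View pics/c6.png

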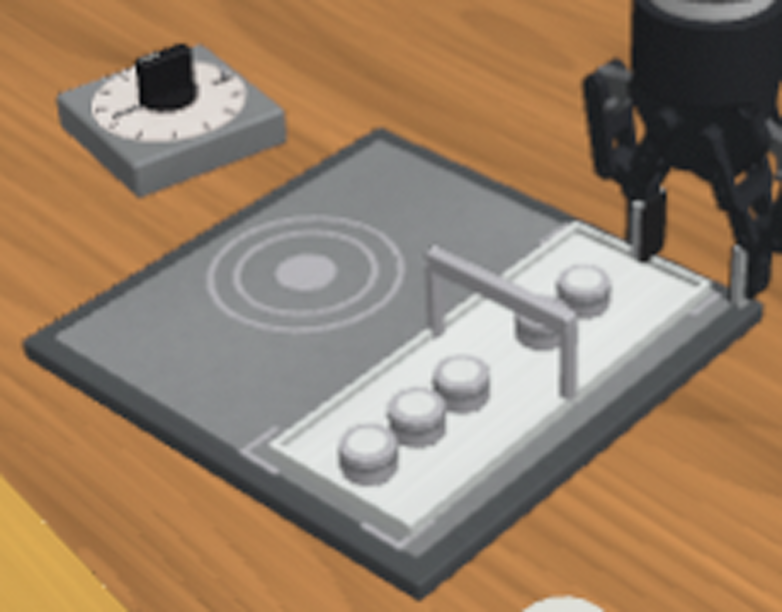

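All five boxes stand in the tray, with lids at the predicted crop pixels, and the tray has not moved. Next I'll turn the tool 90° and go over the handle.

servo_tool --commands '[[[0, 0, 0, 0, 0, 0.25], [0, -0.1, 0, 0, 0, 0.5], [0, -0.2, 0, 0, 0, 0.5], [0, -0.3, 0, 0, 0, 0.5], [0, -0.4, 0, 0, 0, 0.5], [0, -0.5, 0, 0, 0, 0.5], [0, -0.6, 0, 0, 0, 0.5], [0, -0.6, 0, 0, 0, 0.5], [0, -0.6, 0, 0, 0, 0.5], [0, -0.6, 0, 0, 0, 0.5], [0, -0.6, 0, 0, 0, 0.5], [0, -0.6, 0, 0, 0, 0.5]]]'

```text
time: 26.75
tcp_pos: [0.5334, 0.0274, 0.1606]
tcp_rot: [2.096, 2.34, -0.002]
wrist_force: [-0.2, -0.9, -1.0]
width: 0.649
gripper_force: 0.0
```

```bash
python3 - <<'E'
from h import *
o=get_obs();print(o["tcp_pos"],o["joints"],Ro.from_rotvec(o["tcp_rot"]).as_matrix()[:,1])
E
```

```text
[0.53340152 0.0273969  0.16061595] [ 0.43351541  0.40819326 -0.7129701   1.91282401  0.32842633  0.94014707
 -0.32561457] [ 0.99391829  0.11011543 -0.00101383]
```

servo_tool --commands '[[[0.006, 0, -0.2, 0, 0, 0], [0.006, 0, -0.34, 0, 0, 0], [0.006, 0, -0.4, 0, 0, 0], [0.006, 0, -0.4, 0, 0, 0]]]'

```text
time: 27.15
tcp_pos: [0.5341, 0.0286, 0.0592]
tcp_rot: [-2.092, -2.34, 0.005]
wrist_force: [0.1, -0.5, 0.3]
width: 0.65
gripper_force: 0.0
```

servo_tool --commands '[[[0, 0, 0, 0, 0, 0], [0, 0, 0, 0, 0, 0], [0, 0, 0, 0, 0, 0], [0, 0, 0, 0, 0, 0], [0, 0, 0, 0, 0, 0], [0, 0, 0, 0, 0, 0], [0, 0, 0, 0, 0, 0], [0, 0, 0, 0, 0, 0]]]' --jaw 1 --squeeze 40

```text
time: 27.95
tcp_pos: [0.5357, 0.0293, 0.0623]
tcp_rot: [2.092, 2.343, -0.001]
wrist_force: [-2.9, -0.8, 6.4]
width: 0.102
gripper_force: 40.6
```

```bash
python3 - <<'E'
from h import *
s=load("side0");c=load("scene0")
print(w(s,[np.array([514,173])/2.8+[170,150]-.3],.015))
g=lambda p:np.array(p)/3.4+[165,160]-.4
# outer ring: extremes in scene crop, left/right/top/bottom
R=w(c,g([(208,275),(404,270),(310,214),(300,331)]),.015);print(R,R.mean(0))
print(w(s,np.array([[513,139],[512,208],[447,172],[581,176]])/2.8+[170,150]-.3,.015).mean(0))
print(w(s,np.array([[421,100],[710,180],[543,382],[219,258]])/2.8+[170,150]-.3,.015))
E
```

```text
[[ 0.5543725  -0.13829649  0.015     ]]
[[ 0.60126489 -0.18184266  0.015     ]
 [ 0.5067352  -0.09493001  0.015     ]
 [ 0.50874489 -0.18928387  0.015     ]
 [ 0.59665165 -0.09230462  0.015     ]] [ 0.55334916 -0.13959029  0.015     ]
[ 0.55501921 -0.13773845  0.015     ]
[[ 0.71979966 -0.20429867  0.015     ]
 [ 0.39447778 -0.23379405  0.015     ]
 [ 0.35776118  0.10454024  0.015     ]
 [ 0.68533792  0.1288171   0.015     ]]
```

servo_tool --commands '[[[0.001, -0.01, 0, 0, 0, 0], [0.003, -0.03, 0, 0, 0, 0], [0.006, -0.06, 0, 0, 0, 0], [0.01, -0.1, 0, 0, 0, 0], [0.015, -0.14, 0, 0, 0, 0], [0.019, -0.18, 0, 0, 0, 0], [0.024, -0.22, 0, 0, 0, 0], [0.028, -0.26, 0, 0, 0, 0], [0.031, -0.29, 0, 0, 0, 0], [0.034, -0.31, 0, 0, 0, 0], [0.035, -0.32, 0, 0, 0, 0], [0.035, -0.32, 0, 0, 0, 0]]]'

```text
time: 29.15
tcp_pos: [0.5457, -0.0486, 0.0623]
tcp_rot: [2.091, 2.344, 0.006]
wrist_force: [-0.3, 4.1, 3.7]
width: 0.105
gripper_force: 40.2
```

servo_tool --commands '[[[0.001, -0.01, 0, 0, 0, 0], [0.003, -0.03, 0, 0, 0, 0], [0.006, -0.06, 0, 0, 0, 0], [0.01, -0.1, 0, 0, 0, 0], [0.015, -0.14, 0, 0, 0, 0], [0.02, -0.19, 0, 0, 0, 0], [0.025, -0.24, 0, 0, 0, 0], [0.03, -0.28, 0, 0, 0, 0], [0.034, -0.32, 0, 0, 0, 0], [0.036, -0.34, 0, 0, 0, 0], [0.038, -0.35, 0, 0, 0, 0], [0.038, -0.352, 0, 0, 0, 0]]]'

```text
time: 30.35
tcp_pos: [0.5551, -0.136, 0.0623]
tcp_rot: [2.091, 2.345, 0.006]
wrist_force: [-1.5, 6.5, 5.3]
width: 0.11
gripper_force: 40.5
```

```bash
python3 - <<'E'
from h import *
c=snap("scene","s8");cv2.imwrite("pics/c7.png",cv2.resize(c["frame"][160:340,165:395],None,fx=3.4,fy=3.4,interpolation=cv2.INTER_CUBIC))
E
```

```text
(no output)
```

View pics/c7.png

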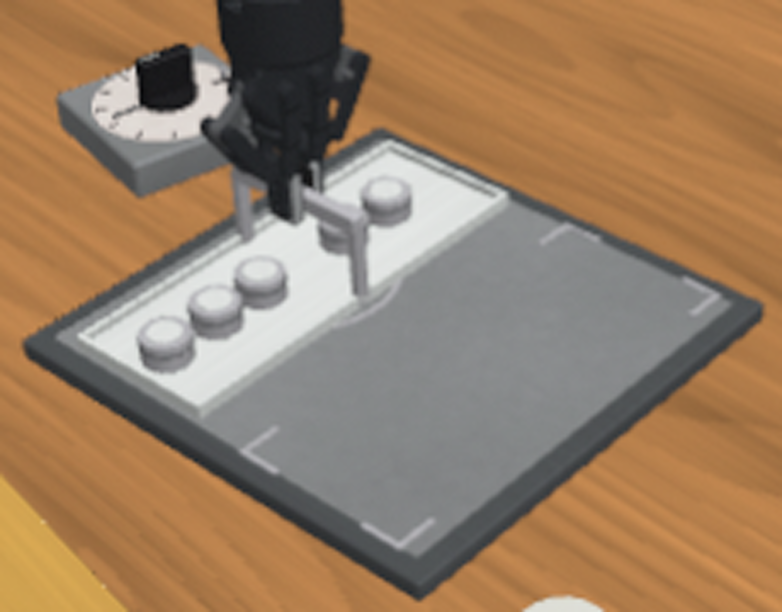

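```bash
python3 - <<'E'
from h import *
c=load("s8");g=lambda p:np.array(p)/3.4+[165,160]-.4
T=w(c,g([(390,139),(508,194),(205,409),(78,334)]),.025);print(T,T.mean(0),np.linalg.norm(T-np.roll(T,1,0),axis=1))
h=w(c,g([(357,219)]),.084);print(h)
B=w(c,g([(567,232),(717,295),(400,546),(247,449)]),.015);print("load",B,B.mean(0))
E
```

```text
[[ 0.41696449 -0.21042483  0.025     ]
 [ 0.40669198 -0.10022109  0.025     ]
 [ 0.6924177  -0.06271387  0.025     ]
 [ 0.70461237 -0.17750107  0.025     ]] [ 0.55517163 -0.13771521  0.025     ] [0.28952596 0.11068147 0.28817699 0.11543315]
[[ 0.55277231 -0.08230081  0.084     ]]
load [[ 0.40034003 -0.0499093   0.015     ]
 [ 0.38271927  0.06834241  0.015     ]
 [ 0.6811094   0.0979792   0.015     ]
 [ 0.6905554  -0.02630802  0.015     ]] [0.53868103 0.02252607 0.015     ]
```

The tray is at (.555,-.138), with the heater mark at (.554,-.139) and both aligned. I'll release and move to the gauge.

servo_tool --commands '[[[0, 0, 0, 0, 0, 0], [0, 0, 0, 0, 0, 0], [0, 0, 0, 0, 0, 0], [0, 0, 0, 0, 0, 0], [0, 0, 0.1, 0, 0, 0], [0, 0, 0.25, 0, 0, 0], [0, 0, 0.48, 0, 0, 0], [-0.2, -0.844, 0.48, 0, 0, 0], [-0.2, -0.844, 0.48, 0, 0, 0], [-0.2, -0.844, 0.48, 0, 0, 0], [-0.2, -0.844, 0.48, 0, 0, 0], [-0.2, -0.844, 0.48, 0, 0, 0]]]' --jaw -0.3

```text
time: 31.6
tcp_pos: [0.5009, -0.357, 0.1803]
tcp_rot: [2.103, 2.333, -0.005]
wrist_force: [-0.1, -0.2, 1.3]
width: 0.648
gripper_force: 0.0
```

servo_tool --commands '[[[0, 0, 0, 0, 0, 0], [0, 0, 0, 0, 0, 0]]]'

```text
time: 31.8
tcp_pos: [0.5043, -0.3483, 0.1806]
tcp_rot: [-2.091, -2.344, -0.002]
wrist_force: [1.3, -0.3, -0.3]
width: 0.652
gripper_force: 0.0
```

```bash
python3 - <<'E'
from h import *
c=snap("wrist","w2");o=get_obs();print(o["tcp_pos"],o["joints"])
E
```

```text
[ 0.50482072 -0.34728756  0.18084991] [ 1.00690544  0.49579619 -0.65017516  1.71484813  0.33756297  1.04596859
  0.35926281]
```

View pics/w2.png

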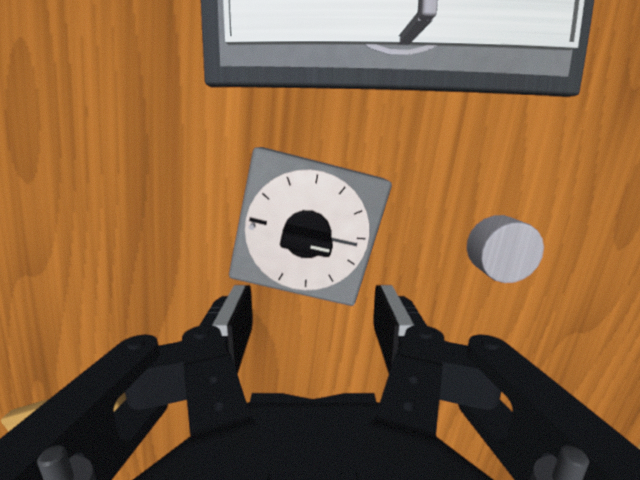

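The wrist view shows the dial centre at about (307,230), the zero line and pin at (258,222) on the left, and the pointer tip at (357,243) on the right. I'll enlarge it for accuracy.

```bash
python3 - <<'E'
from h import *
c=load("w2");cv2.imwrite("pics/c8.png",cv2.resize(c["frame"][140:310,220:400],None,fx=3.5,fy=3.5,interpolation=cv2.INTER_CUBIC))
E
```

```text
(no output)
```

View pics/c8.png

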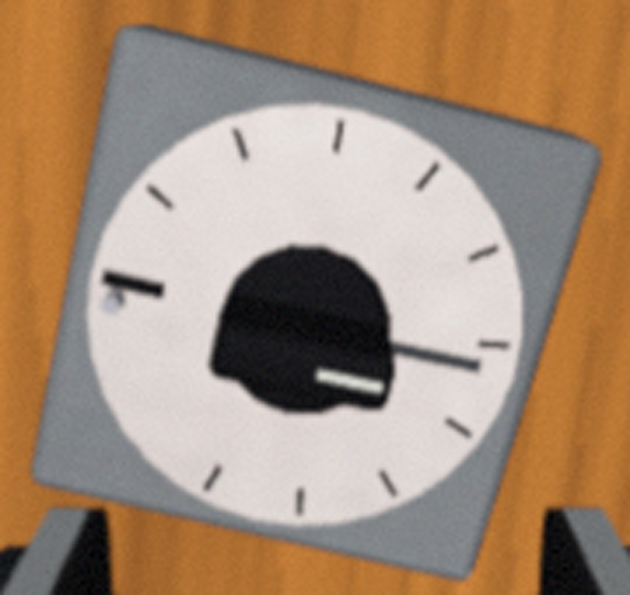

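```bash
python3 - <<'E'
from h import *
c=load("w2");g=lambda p:np.array(p)/3.5+[220,140]-.4
G=w(c,g([(130,28),(598,150),(470,577),(36,480)]),.03);print(G.mean(0),np.linalg.norm(G-np.roll(G,1,0),axis=1))
D=w(c,g([(88,310),(522,312),(306,102),(306,524)]),.03);print("dial",D.mean(0),np.ptp(D,0))
k=D.mean(0)[:2]
an=lambda a,b:np.degrees(np.arctan2(*(b-a)[1::-1]))
z=w(c,g([(162,291),(105,277)]),.03)[:,:2];p=w(c,g([(392,348),(480,366)]),.034)[:,:2]
print("zero",an(z[0],z[1]),an(k,z.mean(0)),"pointer",an(p[0],p[1]),an(k,p[1]))
m=w(c,g([(318,376),(384,388)]),.07)[:,:2];print("mark",m,an(m[0],m[1]),"bar",w(c,g([(212,370),(388,408)]),.07))
s=load("scene0")
E
```

```text
[ 0.50047428 -0.35623892  0.03      ] [0.12136865 0.11864301 0.12017914 0.12118202]
dial [ 0.49961206 -0.35536591  0.03      ] [0.1111256  0.11184016 0.        ]
zero 172.16777200962943 175.12670140059365 pointer -5.509317372216733 -8.36802507967581
mark [[ 0.50336904 -0.35821945]
 [ 0.51853107 -0.3593686 ]] -4.334261396697044 bar [[ 0.4794714  -0.3595022   0.07      ]
 [ 0.52004216 -0.36401183  0.07      ]]
```

```bash
python3 - <<'E'
from h import *
c=load("scene0");s=load("side0")
for n,c,U in (("scene",c,(slice(160,230),slice(175,255))),("side",s,(slice(160,205),slice(378,445)))):
    f=c["frame"];h=cv2.cvtColor(f,cv2.COLOR_BGR2HSV);m=np.zeros(f.shape[:2],np.uint8)
    m[U]=((h[U][...,2]>185)&(h[U][...,1]<60))*255
    ct=max(cv2.findContours(m,cv2.RETR_EXTERNAL,cv2.CHAIN_APPROX_NONE)[0],key=cv2.contourArea)[:,0]
    X=w(c,ct,.0305)[:,:2];hull=cv2.convexHull(X.astype(np.float32));(cc,r)=cv2.minEnclosingCircle(hull);print(n,cc,r,cv2.boundingRect(ct))
    b=np.zeros_like(m);b[U]=(h[U][...,2]<45)*255
    ys,xs=np.nonzero(b);print("black px",xs.min(),xs.max(),ys.min(),ys.max())
c=load("scene0");print("bar top scene",w(c,[(np.array([140,188,190,145])[i]/3.4+165,np.array([62,45,54,72])[i]/3.4+160) for i in range(4)],.07).mean(0))
c=load("w2");h=cv2.cvtColor(c["frame"],cv2.COLOR_BGR2HSV);m=np.zeros(h.shape[:2],np.uint8);U=(slice(145,305),slice(235,390));m[U]=((h[U][...,2]>190)&(h[U][...,1]<60))*255
ct=max(cv2.findContours(m,cv2.RETR_EXTERNAL,cv2.CHAIN_APPROX_NONE)[0],key=cv2.contourArea)[:,0]
print("wrist",cv2.minEnclosingCircle(w(c,ct,.0305)[:,:2].astype(np.float32)))
print([get_obs()["tcp_pos"] for _ in range(2)])
E
```

```text
scene (0.5007320642471313, -0.3600454330444336) 0.055709172040224075 (192, 179, 45, 22)
black px 205 221 173 191
side (0.5002127885818481, -0.3591664135456085) 0.056130725890398026 (393, 173, 39, 17)
black px 406 419 167 181
bar top scene [ 0.50462152 -0.34901956  0.07      ]
wrist ((0.4997168779373169, -0.3571717441082001), 0.05605152249336243)
[array([ 0.50482072, -0.34728756,  0.18084991]), array([ 0.50482072, -0.34728756,  0.18084991])]
```

Scene, side and wrist give the dial centre as (.500,-.359) with radius .056, as specified. The pointer is at -5.5° and zero at 172°, so the knob needs about +178° anticlockwise.

servo_tool --commands '[[[-0.018, -0.038, 0, 0, 0, -0.2], [-0.018, -0.038, 0, 0, 0, -0.4], [-0.018, -0.038, 0, 0, 0, -0.565], [-0.018, -0.038, 0, 0, 0, -0.565], [-0.018, -0.038, 0, 0, 0, -0.565], [-0.018, -0.038, 0, 0, 0, -0.565], [-0.018, -0.038, 0, 0, 0, -0.565], [-0.018, -0.038, 0, 0, 0, -0.565], [-0.018, -0.038, 0, 0, 0, -0.565], [-0.018, -0.038, 0, 0, 0, -0.565], [-0.018, -0.038, 0, 0, 0, -0.565], [-0.018, -0.038, 0, 0, 0, -0.565]]]'

```text
time: 33.05
tcp_pos: [0.5009, -0.3559, 0.1809]
tcp_rot: [-3.137, 0.144, -0.0]
wrist_force: [0.9, 0.2, 0.5]
width: 0.65
gripper_force: 0.0
```

servo_tool --commands '[[[0, 0, -0.2, 0, 0, 0], [0, 0, -0.38, 0, 0, 0], [0, 0, -0.48, 0, 0, 0], [0, 0, -0.538, 0, 0, 0], [0, 0, -0.538, 0, 0, 0], [0, 0, -0.538, 0, 0, 0]]]'

```text
time: 33.65
tcp_pos: [0.501, -0.3585, 0.0475]
tcp_rot: [3.138, -0.14, 0.003]
wrist_force: [0.6, -0.4, 0.4]
width: 0.647
gripper_force: 0.0
```

```bash
python3 - <<'E'
from h import *
c=snap("scene","s9");cv2.imwrite("pics/c9.png",cv2.resize(c["frame"][140:240,160:290],None,fx=5,fy=5,interpolation=cv2.INTER_CUBIC))
o=get_obs();print(o["tcp_pos"],o["joints"],Ro.from_rotvec(o["tcp_rot"]).as_matrix()[:,1])
E
```

```text
[ 0.50117418 -0.35904707  0.04806215] [ 0.71384729  0.58991201 -0.2192179   1.82321562  0.17927728  0.74439961
 -1.26197635] [-0.08972424 -0.99596588  0.00123647]
```

View pics/c9.png

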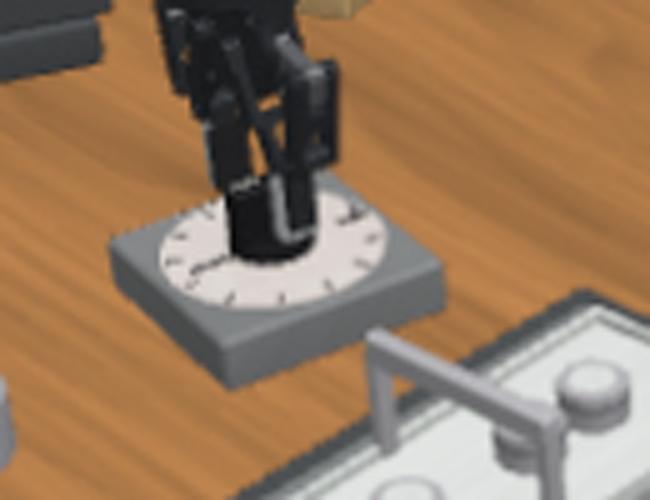

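The fingers straddle the bar at about (265,215). I'll close gently.

servo_tool --commands '[[[0, 0, 0, 0, 0, 0], [0, 0, 0, 0, 0, 0], [0, 0, 0, 0, 0, 0], [0, 0, 0, 0, 0, 0], [0, 0, 0, 0, 0, 0], [0, 0, 0, 0, 0, 0], [0, 0, 0, 0, 0, 0]]]' --jaw 1 --squeeze 30

```text
time: 34.4
tcp_pos: [0.5002, -0.3569, 0.0476]
tcp_rot: [-3.136, 0.141, -0.0]
wrist_force: [-1.0, 5.6, 6.9]
width: 0.156
gripper_force: 33.4
```

servo_tool --commands '[[[0, 0, 0, 0, 0, 0.04], [0, 0, 0, 0, 0, 0.08], [0, 0, 0, 0, 0, 0.12], [0, 0, 0, 0, 0, 0.16], [0, 0, 0, 0, 0, 0.2], [0, 0, 0, 0, 0, 0.24], [0, 0, 0, 0, 0, 0.28], [0, 0, 0, 0, 0, 0.32], [0, 0, 0, 0, 0, 0.36], [0, 0, 0, 0, 0, 0.4], [0, 0, 0, 0, 0, 0.44], [0, 0, 0, 0, 0, 0.48]]]'

```text
time: 35.6
tcp_pos: [0.5001, -0.3567, 0.0476]
tcp_rot: [-2.378, -2.05, -0.003]
wrist_force: [-2.3, 4.9, 6.0]
width: 0.155
gripper_force: 33.3
```

servo_tool --commands '[[[0, 0, 0, 0, 0, 0.04], [0, 0, 0, 0, 0, 0.08], [0, 0, 0, 0, 0, 0.12], [0, 0, 0, 0, 0, 0.16], [0, 0, 0, 0, 0, 0.2], [0, 0, 0, 0, 0, 0.24], [0, 0, 0, 0, 0, 0.28], [0, 0, 0, 0, 0, 0.32], [0, 0, 0, 0, 0, 0.36], [0, 0, 0, 0, 0, 0.4], [0, 0, 0, 0, 0, 0.44], [0, 0, 0, 0, 0, 0.46]]]'

```text
time: 36.8
tcp_pos: [0.4998, -0.3568, 0.0476]
tcp_rot: [-0.431, -3.111, -0.004]
wrist_force: [-1.5, 4.4, 7.9]
width: 0.152
gripper_force: 33.4
```

```bash
python3 - <<'E'
from h import *
o=get_obs();y=Ro.from_rotvec(o["tcp_rot"]).as_matrix()[:,1];print(o["tcp_pos"],o["ft_torque"],o["joints"][6],np.degrees(np.arctan2(y[1],y[0])))
E
```

```text
[ 0.49980621 -0.35677711  0.04762181] [ 1.15324121  0.59080758 -0.01420479] 1.2235476521387343 74.22865041465653
```

servo_tool --commands '[[[0, 0, 0, 0, 0, 0.015], [0, 0, 0, 0, 0, 0.03], [0, 0, 0, 0, 0, 0.045], [0, 0, 0, 0, 0, 0.055], [0, 0, 0, 0, 0, 0.055]]]'

```text
time: 37.3
tcp_pos: [0.4998, -0.3568, 0.0476]
tcp_rot: [-0.171, -3.137, -0.005]
wrist_force: [-1.9, 7.1, 7.2]
width: 0.154
gripper_force: 36.8
```

```bash
python3 - <<'E'
from h import *
o=get_obs();y=Ro.from_rotvec(o["tcp_rot"]).as_matrix()[:,1];print(o["tcp_pos"],o["ft_torque"],o["joints"][6],np.degrees(np.arctan2(y[1],y[0])))
E
```

```text
[ 0.49978394 -0.3568232   0.04764325] [ 1.20191555  0.5463519  -0.76336263] 1.3699992193466641 83.77071790624682
```

The torque jumped to -0.76 N m at the expected angle, so the knob is at the zero stop. I'll release, lift and check.

servo_tool --commands '[[[0, 0, 0, 0, 0, 0], [0, 0, 0, 0, 0, 0], [0, 0, 0, 0, 0, 0], [0, 0, 0, 0, 0, 0], [0, 0, 0.1, 0, 0, 0], [0, 0, 0.25, 0, 0, 0], [0, 0, 0.45, 0, 0, 0], [0, 0, 0.6, 0, 0, 0], [0, 0, 0.6, 0, 0, 0], [0, 0, 0.6, 0, 0, 0]]]' --jaw -0.3

```text
time: 38.3
tcp_pos: [0.4997, -0.3594, 0.197]
tcp_rot: [0.168, 3.136, -0.002]
wrist_force: [0.1, 0.4, -2.0]
width: 0.652
gripper_force: 0.0
```

```bash
python3 - <<'E'
from h import *
c=snap("wrist","w3");s=snap("scene","s10")
a=cv2.resize(c["frame"],(400,300));b=cv2.resize(s["frame"][150:340,160:400],(400,300),interpolation=cv2.INTER_CUBIC)
d=cv2.resize(c["frame"][140:310,220:400],(400,300),interpolation=cv2.INTER_CUBIC)
cv2.imwrite("pics/f.png",np.vstack([np.hstack([a,b]),np.hstack([d,cv2.resize(s["frame"],(400,300))])]))
E
```

```text
(no output)
```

View pics/f.png

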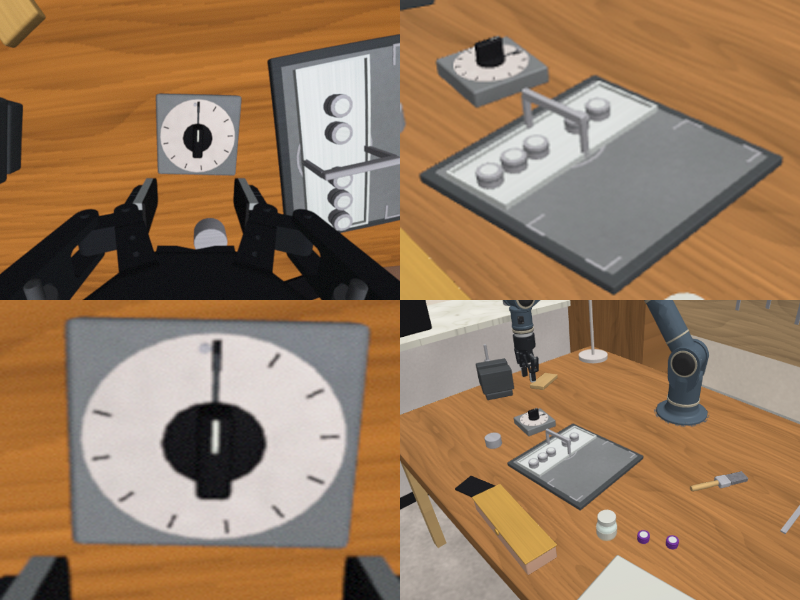

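The pointer lies on the zero line at about (216,370) in the enlarged panel. The five boxes stand in the tray on the heater mark, and the bystanders have not moved. I'm handing it in.

```bash
python3 -c "
from bench import *
print(finish_job())"
```

```text
the job is handed in; nothing more can be done
None
```

The job is handed in: all five silver boxes stand in the tray, gripped at about 20 N per pad. The tray is centred on the heater mark to within about 2 mm as measured, and the reset knob is back at its zero stop. The hand-in returned no verdict.

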